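# Close and lock the cover of a seal leak-test pot

### The arm

A 7-joint arm with a two-finger parallel gripper is mounted at the origin on a cart in front of the work surface, level with it; the furniture and walls round the work are solid. World frame = base frame: x ahead of the robot, y to its left, z up, the work surface at z = 0. Lengths are in m, angles in rad, forces in N, time in s.
With the tool pointing down it reaches from about 0.425 to 0.95 m from the base axis. Payload 4.7 kg.
Tool frame: the origin (TCP) lies at the very end of the fingers, on their centre line; the grasp point (between the pads) lies 19 mm behind it (bot.hold_point_z is the distance from the TCP to the grasp point, in m); z points along the fingers, y is the line along which they close (so a half turn about z gives the same grasp; the last joint's range is limited). The gripper opens to 87 mm and grips with 3 to 60 N. Pads are 19 mm wide; open, the fingers measure 117 mm over their backs; the gripper's body (75 mm by 190 mm) begins 51 mm behind the grasp point.
Start: joints at [1.144, 0.469, -0.049, 1.532, 0.024, 1.141, -0.082], TCP at [0.262, -0.622, 0.223] pointing down, gripper open.
Joint ranges: [-2.59, 2.59], [-0.33, 1.99], [-1.39, 1.29], [0.1, 2.45], [-1.04, 4.18], [0.21, 1.99], [-2.66, 2.66]. Speed limits (rad/s): [2.57, 2.57, 3.14, 3.14, 3.14, 3.14, 3.14].

### API

Orientations are given as a rotation vector (axis times angle).
In Python, from workcell import bot gives the robot as it stands.
- The arm moves only by the shell command python3 -m pendant 'ROWS' [FORCE]. ROWS is JSON, a list of rows, each an object with "linear": the shift along the tool's x, y, z as a fraction of full scale, a list of three; "turn": the turn, a rotation vector about the tool's x, y, z as a fraction of full scale, a list of three; "claw": the closure, from 0 (fully open) to 1 (shut). A call has 1 to 12 rows; each row is the pose to reach, as a shift and turn from the pose commanded when the call began, along the tool's axes at that moment; what a row does not reach only later rows make up. Full scale, the value 1, is 300 mm for a shift and 45 degrees for a turn. A row lasts 1/12 s, in which the tool goes at most 41.7 mm and 7.16 degrees, less where a joint would pass 70% of its speed; a pose out of reach is approached as far as the arm can. A call with a number of a shift or a turn outside -1 to 1 is refused whole. A call with a gripper value outside its range is refused whole. The fingers move at their own pace and stop on an object; FORCE is the grip in N (left out, the last holds). Time passes only in rows, so rows that repeat a pose let the fingers close. It gives the time, the measured TCP pose, the force, the opening and the grip force at its end, in the units of the state.
- bot.sense(): the state, without advancing time (a new reading comes with each control period).
- bot.get_image(name): name is "scene" or "top" or "wrist"; returns the picture (400x640x3 uint8, red, green, blue); there is no depth.
- bot.camera_params(name): a dict with "vfov" (degrees; the focal length in pixels is half the picture's height over the tangent of half this angle, whatever the lens; pixels are square), "cx", "cy" (the principal point, pixels), "origin" and "attitude" of the camera in the world. Camera axes: x right, y down, z forward; pixel columns grow to the right and rows downward; lengths in m; the calibration is good to about 2 mm. A picture is of the moment at which its call begins: read the wrist's pose just before it. camera_params takes no time and is no camera call; for the wrist camera it gives the pose at the moment of the call.
- bot.hand_in(): hands the job in; it is judged then, once.
Trained networks look in the newest picture that a camera, given by its name, has taken for a name from the list of things; names that differ only in an ending like _2 or _b are one class to them, and where a whole thing is asked for, a point or a joint stands for the part that bears it (a point fixed in the world has none). Each returns a list of dicts, best first, with "conf" (0 to 1); they miss things now and then, are a little off and sometimes report something else, mostly with a low value. They report only what shows in the picture. A call takes as long as a camera call.
- bot.cut_out(camera, target): "region" (400x640 bool, what is visible of it).
- bot.pinpoint(camera, target): "centre" ([x, y, z] in m, in world coordinates, good to about 4 mm: a listed point, or the origin of a listed thing).
The state is a dict: "time": time; "joint_positions": joint angles; "joint_velocities": joint speeds; "tau": joint torques, N m; "position": TCP position; "orientation": TCP orientation; "ft_force": force on the tool from outside, world axes, zero at the start; "moment": the same for the moment, N m; "finger_gap": finger opening in m; "grip_force": force on a finger pad.
Only numpy, scipy, OpenCV 4.12 (cv2) and the standard library are available. Lean on these libraries where they do the work, as an engineer would, in place of code of your own. Each camera call takes 0.05 s, during which the arm holds its last target. There are 200 camera calls.

### The job

Close the test pot in the bench fixture: pick up the cover that fits it (the larger of the two) by its knob and set it gently on the pot so that it sits fully seated and level. Then squeeze the slide's sprung tab against its fixed grip and, keeping it squeezed, run the slide all the way towards the pot so that its tongue lies over the cover's edge, and let go so that the tab springs out and locks. Leave the smaller cover and the other parts where they are.

Things in the scene. Friction and masses are not known exactly. Their poses are not given: they have to be found in the camera images.
- test_fixture: Fixture fixed to the bench: dark base plate 140 (x) x 250 (y) x 12 mm, origin at the centre of its underside. An aluminium pot (104 mm outside) stands on its +y half at (0, 65) mm; the locking slide runs on a rail along y on its -y half. A brass port juts from the pot to +x, 64 mm from its axis. A seal ring lies deep in the pot and stays there.
- pot_mouth (a point): Centre of the pot's mouth, in the plane of its flat rim, 65 mm above the bench; axes as the fixture's. The bore is 87 mm in diameter and 48 mm deep.
- cover: The cover that fits, loose on the bench: aluminium disc 108 mm across, 7 mm thick, over a round spigot 82 mm across, 6 mm high (2.5 mm play in the bore); dark round knob 26 mm across, 34 mm high. Origin: centre of the spigot's underside, z up; plate z = 6 to 13, knob 13 to 47 mm. Starts upright. Seated, the plate rests on the rim, the origin 6 mm below pot_mouth. 0.17 to 0.35 kg.
- small_cover: A cover for another pot: same shape, knob and heights, but the plate is 80 mm and the spigot 58 mm across. Lies on the bench near the fitting cover; either may be nearer the robot. Leave it.
- slide (a joint): Travel of the slide along the fixture's +y, m: 0 parked (start), 0.055 at its end stop, its tongue 16 mm over the edge of a seated cover with 3.5 mm air below it. Drag 1 N. A pawl on the tab locks it at both ends (1.5 mm play) unless the tab is squeezed; in between, the pawl rides on a strip that keeps the tab pressed.
- slide_grip (a point): Grip point on the slide, moves with it, 103 mm above the bench; axes as the fixture's. Fixed grip: x = -20 to 0 mm; tab plate: x = 12 to 20 mm when out; both 22 mm wide in y, reaching 17 mm above this point; the slide's top is 21.5 mm below it. Pinch the pair along x: 40 mm out, 33 mm squeezed. Parked, it is 142 mm from the pot's axis.
- lock_tab (a joint): How far the tab is squeezed towards the fixed grip (-x of the fixture), in m: 0 out, 0.007 fully in; the lock is free above about 0.0055. Spring: about 2 N at 0, 5 N fully in.
- seal_ring: Black rubber seal ring, 69 mm across and 30 mm high, on the bench right of and beyond the covers; a bystander. Origin at the centre of its underside.
- cap_nut: Black castellated cap nut, 57 mm across and 34 mm high, on the bench right of the covers; a bystander. Origin at the centre of its underside.
- piston: Bright piston disc of 48 mm with an upright rod, 145 mm high in all, standing on the bench left of the fixture; a bystander. Origin at the centre of its underside.

How it is judged:
By the outcome, as a careful person would: the job done as asked, in the order asked, and still so for the second after the job is handed in, with the robot touching nothing.
It also fails if it takes over 66 s, if anything falls off the work surface, if the arm or the gripper's body presses on something with over 40 N, if the wrist force passes 120 N, or if a joint passes its speed limit or range.

## Working session

There is one attempt and no reset: what is moved stays moved. The work goes in short steps, Python scripts to look and compute and a shell command to move; the robot and the scene stay as the last step left them, time stands still between calls to the robot, and variables do not carry over. Pictures are saved under pics/ and viewed, at most 10 in all, crops included, and the job is handed in when it is done.

```bash
mkdir -p pics; ls
cat > h.py <<'E'
import numpy as np, cv2
from scipy.spatial.transform import Rotation as R
from workcell import bot
def pp(cam,names):
    for n in names:
        try: print(cam,n,[(np.round(d['centre'],4).tolist(),round(d['conf'],2)) for d in bot.pinpoint(cam,n)[:3]])
        except Exception as e: print(n,e)
def save(cam,f): cv2.imwrite('pics/'+f,cv2.cvtColor(bot.get_image(cam),cv2.COLOR_RGB2BGR))
def rel(p,yaw_dir=None):
    s=bot.sense(); r=R.from_rotvec(s['orientation'])
    return r.inv().apply(np.array(p)-s['position'])/0.3
E
python3 - <<'E'
from h import *
s=bot.sense(); print(s['time'],s['position'],R.from_rotvec(s['orientation']).as_matrix().round(3).tolist(),s['finger_gap'],bot.hold_point_z)
for c in('scene','top'):
    save(c,c+'1.png'); p=bot.camera_params(c); print(p)
    pp(c,['test_fixture','pot_mouth','cover','small_cover','slide_grip','seal_ring','cap_nut','piston'])
E
```

```text
pics
0.0 [ 0.26128633 -0.62169935  0.22148039] [[0.922, 0.387, -0.001], [0.387, -0.922, 0.002], [-0.0, -0.002, -1.0]] 0.0872627850429649 0.0187
{'vfov': 51.649373084739544, 'cx': 316.71145333208955, 'cy': 196.16507145690716, 'origin': array([-0.15329475,  0.55248857,  0.98727749]), 'attitude': array([-1.19697151,  2.31752804, -1.00523845])}
scene test_fixture [([0.5104, -0.0265, -0.0038], 0.61)]
scene pot_mouth [([0.527, 0.0385, 0.0609], 0.97)]
scene cover [([0.5917, -0.364, -0.0012], 0.88)]
scene small_cover [([0.4503, -0.3575, -0.0037], 0.87)]
scene slide_grip [([0.5012, -0.1043, 0.1032], 0.95)]
scene seal_ring [([0.7386, -0.1881, -0.004], 0.71)]
scene cap_nut [([0.5282, -0.4536, 0.0025], 0.69)]
scene piston [([0.4417, 0.435, 0.0007], 0.71)]
{'vfov': 52.72603008183992, 'cx': 312.56897125644394, 'cy': 201.1255817357208, 'origin': array([ 0.47527896, -0.01976513,  1.4309155 ]), 'attitude': array([-2.18405801,  2.16079354, -0.09482931])}
top test_fixture [([0.5166, -0.0301, -0.0007], 0.79)]
top pot_mouth [([0.5214, 0.0387, 0.068], 0.63)]
top cover [([0.452, -0.3519, -0.0025], 0.69), ([0.5917, -0.3567, 0.0], 0.61)]
top small_cover [([0.4543, -0.3529, -0.0015], 0.69)]
top slide_grip [([0.5077, -0.1004, 0.1006], 0.76)]
top seal_ring [([0.7422, -0.1901, -0.0023], 0.63)]
top cap_nut [([0.5277, -0.4524, -0.0016], 0.47)]
top piston [([0.4411, 0.4326, 0.0003], 0.56)]
```

View pics/top1.png

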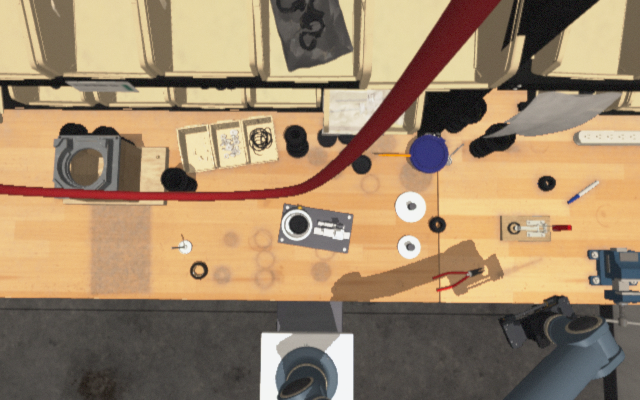

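View pics/scene1.png

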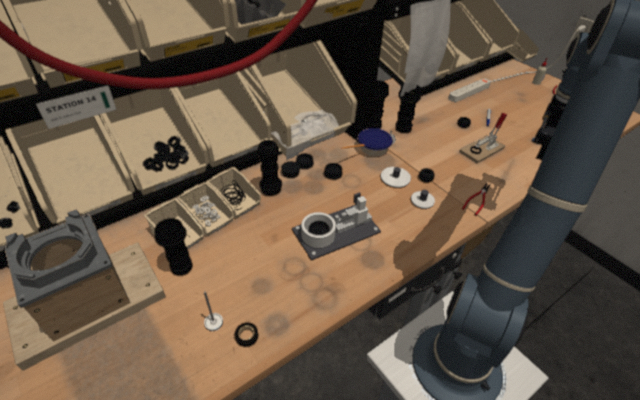

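Top view: fixture at about (315,230) px, large cover at (410,207), small cover at (409,246), piston at (185,245), seal ring right of the fixture. In both views the larger cover is at about (0.592, -0.36), and the pot and grip are 142 mm apart, as specified, with the fixture at about -8° yaw.

```bash
python3 -m pendant '[{"linear":[1,-0.28,0],"turn":[0,0,0],"claw":0},{"linear":[1,-0.28,0],"turn":[0,0,0],"claw":0},{"linear":[1,-0.28,0],"turn":[0,0,0],"claw":0},{"linear":[1,-0.28,0],"turn":[0,0,0],"claw":0},{"linear":[1,-0.28,0],"turn":[0,0,0],"claw":0},{"linear":[1,-0.28,0],"turn":[0,0,0],"claw":0},{"linear":[1,-0.28,0],"turn":[0,0,0],"claw":0},{"linear":[1,-0.28,0],"turn":[0,0,0],"claw":0},{"linear":[1,-0.28,0],"turn":[0,0,0],"claw":0},{"linear":[1,-0.28,0],"turn":[0,0,0],"claw":0}]'
python3 -m pendant '[{"linear":[0.35,-0.1,0.1],"turn":[0,0,0],"claw":0},{"linear":[0.35,-0.1,0.1],"turn":[0,0,0],"claw":0},{"linear":[0.35,-0.1,0.1],"turn":[0,0,0],"claw":0},{"linear":[0.35,-0.1,0.1],"turn":[0,0,0],"claw":0},{"linear":[0.35,-0.1,0.1],"turn":[0,0,0],"claw":0},{"linear":[0.35,-0.1,0.1],"turn":[0,0,0],"claw":0}]'
python3 - <<'E'
from h import *
s=bot.sense();print(s['position'],s['ft_force'])
save('wrist','w1.png'); p=bot.camera_params('wrist');print(p)
pp('wrist',['cover','small_cover'])
E
```

```text
time: 1.73
position: [0.5069, -0.4272, 0.2225]
orientation: [-3.078, -0.626, -0.0]
ft_force: [-1.0, -1.4, -0.7]
finger_gap: 0.087
grip_force: 0.0
time: 2.23
position: [0.589, -0.3629, 0.1925]
orientation: [3.079, 0.616, -0.003]
ft_force: [-0.3, 0.4, 0.0]
finger_gap: 0.0871
grip_force: 0.0
[ 0.58899759 -0.36290612  0.19251402] [-0.32496641  0.36735328  0.04917919]
{'vfov': 69.64207696789184, 'cx': 320.4028939382845, 'cy': 201.45410365278758, 'origin': array([ 0.66193245, -0.33260824,  0.35576467]), 'attitude': array([ 2.4012092 , -1.60168462, -0.23469728])}
wrist cover [([0.5919, -0.3554, -0.0036], 0.8)]
wrist small_cover [([0.4532, -0.35, -0.0005], 0.82)]
```

View pics/w1.png

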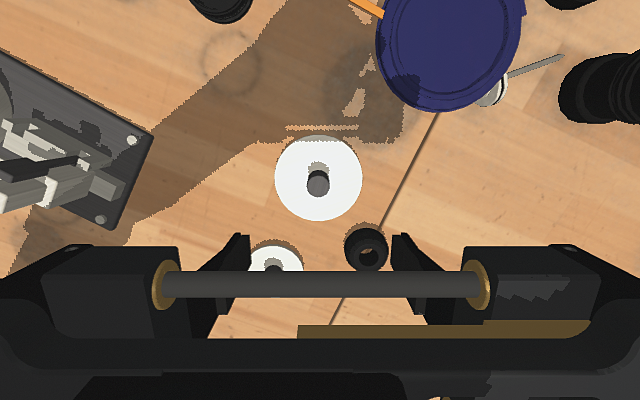

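The wrist view shows the large cover at about (318,178) px with its knob at (318,183). The cap nut is at (366,248) and the small cover at (273,258).

```bash
cat >> h.py <<'E'
def ray(cam,uv,z):
    p=bot.camera_params(cam); f=200/np.tan(np.radians(p['vfov']/2))
    d=R.from_rotvec(p['attitude']).apply([(uv[0]-p['cx'])/f,(uv[1]-p['cy'])/f,1.]); o=p['origin']
    return o+d*(z-o[2])/d[2]
def ell(mask,k=0):
    c=max(cv2.findContours(mask.astype(np.uint8),cv2.RETR_EXTERNAL,cv2.CHAIN_APPROX_NONE)[0],key=len)
    return c[:,0,:].astype(float)
def circ(cam,pts,z):
    P=np.array([ray(cam,q,z)[:2] for q in pts]); 
    A=np.c_[2*P,np.ones(len(P))]; s=np.linalg.lstsq(A,(P**2).sum(1),rcond=None)[0]
    return s[:2],2*np.sqrt(s[2]+s[:2]@s[:2])
E
python3 - <<'E'
from h import *
bot.get_image('wrist')
m=bot.cut_out('wrist','cover')[0]['region']
c,d=circ('wrist',ell(m),0.012); print(c,d)
print(rel([c[0],c[1],0.02]))
E
```

```text
[ 0.59194032 -0.35774547] 0.1066065114556548
[ 0.01277847 -0.01115867  0.57707463]
```

```bash
python3 -m pendant '[{"linear":[0.013,-0.011,0.1],"turn":[0,0,0],"claw":0},{"linear":[0.013,-0.011,0.2],"turn":[0,0,0],"claw":0},{"linear":[0.013,-0.011,0.3],"turn":[0,0,0],"claw":0},{"linear":[0.013,-0.011,0.4],"turn":[0,0,0],"claw":0},{"linear":[0.013,-0.011,0.48],"turn":[0,0,0],"claw":0},{"linear":[0.013,-0.011,0.53],"turn":[0,0,0],"claw":0},{"linear":[0.013,-0.011,0.56],"turn":[0,0,0],"claw":0},{"linear":[0.013,-0.011,0.575],"turn":[0,0,0],"claw":0},{"linear":[0.013,-0.011,0.575],"turn":[0,0,0],"claw":0},{"linear":[0.013,-0.011,0.575],"turn":[0,0,0],"claw":0.5}]' 30
python3 -m pendant '[{"linear":[0,0,0],"turn":[0,0,0],"claw":1},{"linear":[0,0,0],"turn":[0,0,0],"claw":1},{"linear":[0,0,0],"turn":[0,0,0],"claw":1},{"linear":[0,0,0],"turn":[0,0,0],"claw":1},{"linear":[0,0,0],"turn":[0,0,0],"claw":1},{"linear":[0,0,0],"turn":[0,0,0],"claw":1},{"linear":[0,0,0],"turn":[0,0,0],"claw":1},{"linear":[0,0,0],"turn":[0,0,0],"claw":1}]' 30
```

```text
time: 3.32
position: [0.594, -0.3564, 0.0214]
orientation: [3.078, 0.62, 0.003]
ft_force: [0.1, -0.3, 0.4]
finger_gap: 0.0848
grip_force: 0.0
time: 3.98
position: [0.5931, -0.3558, 0.0201]
orientation: [3.08, 0.621, 0.0]
ft_force: [-0.3, 0.1, 0.0]
finger_gap: 0.035
grip_force: 0.0
```

```bash
python3 -m pendant '[{"linear":[0,0,0],"turn":[0,0,0],"claw":1},{"linear":[0,0,0],"turn":[0,0,0],"claw":1},{"linear":[0,0,0],"turn":[0,0,0],"claw":1},{"linear":[0,0,0],"turn":[0,0,0],"claw":1}]' 35
python3 -m pendant '[{"linear":[0,0,-0.03],"turn":[0,0,0],"claw":1},{"linear":[0,0,-0.1],"turn":[0,0,0],"claw":1},{"linear":[0,0,-0.2],"turn":[0,0,0],"claw":1},{"linear":[0,0,-0.3],"turn":[0,0,0],"claw":1},{"linear":[0,0,-0.4],"turn":[0,0,0],"claw":1},{"linear":[0,0,-0.5],"turn":[0,0,0],"claw":1},{"linear":[0,0,-0.58],"turn":[0,0,0],"claw":1},{"linear":[0,0,-0.6],"turn":[0,0,0],"claw":1},{"linear":[0,0,-0.6],"turn":[0,0,0],"claw":1}]'
python3 - <<'E'
from h import *
s=bot.sense();print(s['position'],R.from_rotvec(s['orientation']).as_matrix().round(4).tolist())
save('wrist','w2.png')
for d in bot.cut_out('wrist','cover'):
    z=s['position'][2]-0.020+0.013
    print(d['conf'],d['region'].sum(),circ('wrist',ell(d['region']),z), ell(d['region']).min(0),ell(d['region']).max(0))
m=0
for c in ('scene','top'):
    bot.get_image(c)
    for n in('test_fixture','slide_grip'):
        for d in bot.cut_out(c,n)[:1]: print(c,n,d['conf'],d['region'].sum())
    pp(c,['pot_mouth','slide_grip'])
E
```

```text
time: 4.32
position: [0.5932, -0.3561, 0.0201]
orientation: [3.079, 0.62, 0.0]
ft_force: [0.1, -0.7, -0.4]
finger_gap: 0.0251
grip_force: 35.0
time: 5.07
position: [0.5939, -0.3559, 0.2024]
orientation: [3.077, 0.621, 0.005]
ft_force: [-0.4, 0.2, -2.4]
finger_gap: 0.025
grip_force: 35.0
[ 0.59389507 -0.3558575   0.20243557] [[0.9218, 0.3876, 0.0035], [0.3876, -0.9218, -0.0017], [0.0026, 0.0029, -1.0]]
0.64 12723 (array([ 0.608704  , -0.34790946]), np.float64(0.07723628913929075)) [238. 164.] [403. 271.]
scene test_fixture 0.97 2877
scene slide_grip 0.53 427
scene pot_mouth [([0.5266, 0.0403, 0.0627], 0.55)]
scene slide_grip [([0.4989, -0.1038, 0.1013], 0.87)]
top test_fixture 0.98 2459
top slide_grip 0.57 182
top pot_mouth [([0.5207, 0.041, 0.0687], 0.85)]
top slide_grip [([0.5036, -0.0984, 0.1016], 0.56)]
```

View pics/w2.png

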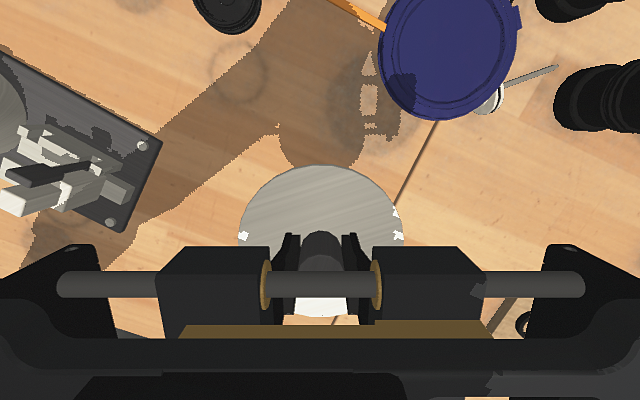

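The cover is held level: grey disc at rows 164–270, columns 238–403, with the knob between the fingers. Next I move over the fixture, turned so the tool's y lies along the fixture's x, and look at the pot ahead.

```bash
python3 -m pendant '[{"linear":[0.006,-0.08,0],"turn":[0,0,-0.08],"claw":1},{"linear":[0.015,-0.17,0],"turn":[0,0,-0.17],"claw":1},{"linear":[0.024,-0.27,0],"turn":[0,0,-0.27],"claw":1},{"linear":[0.03,-0.37,0],"turn":[0,0,-0.37],"claw":1},{"linear":[0.04,-0.47,0],"turn":[0,0,-0.47],"claw":1},{"linear":[0.05,-0.57,0],"turn":[0,0,-0.57],"claw":1},{"linear":[0.06,-0.67,0],"turn":[0,0,-0.67],"claw":1},{"linear":[0.07,-0.77,0],"turn":[0,0,-0.78],"claw":1},{"linear":[0.075,-0.86,0],"turn":[0,0,-0.89],"claw":1},{"linear":[0.082,-0.92,0],"turn":[0,0,-0.96],"claw":1},{"linear":[0.082,-0.95,0],"turn":[0,0,-1],"claw":1},{"linear":[0.082,-0.95,0],"turn":[0,0,-1],"claw":1}]'
python3 -m pendant '[{"linear":[0,0,0],"turn":[0,0,-0.1],"claw":1},{"linear":[0,0,0],"turn":[0,0,-0.2],"claw":1},{"linear":[0,0,0],"turn":[0,0,-0.28],"claw":1},{"linear":[0,0,0],"turn":[0,0,-0.31],"claw":1},{"linear":[0,0,0],"turn":[0,0,-0.31],"claw":1},{"linear":[0,0,0],"turn":[0,0,-0.31],"claw":1},{"linear":[0,0,0],"turn":[0,0,-0.31],"claw":1}]'
python3 - <<'E'
from h import *
s=bot.sense();print(s['position'],R.from_rotvec(s['orientation']).as_matrix().round(4).tolist())
save('wrist','w3.png')
pp('wrist',['pot_mouth','slide_grip','test_fixture'])
for d in bot.cut_out('wrist','cover'): print(d['conf'],ell(d['region']).min(0),ell(d['region']).max(0))
E
```

```text
time: 6.67
position: [0.5052, -0.0819, 0.2004]
orientation: [2.605, 1.756, 0.001]
ft_force: [-0.4, -1.1, -2.6]
finger_gap: 0.0255
grip_force: 35.0
time: 7.25
position: [0.5055, -0.0842, 0.2]
orientation: [2.378, 2.053, -0.0]
ft_force: [0.7, 0.4, -2.4]
finger_gap: 0.0253
grip_force: 35.0
[ 0.50549494 -0.08417401  0.1999799 ] [[0.1459, 0.9893, 0.0001], [0.9893, -0.1459, -0.0002], [-0.0002, 0.0001, -1.0]]
wrist pot_mouth []
wrist slide_grip [([0.7372, -0.1876, -0.0012], 0.62)]
wrist test_fixture [([0.5153, -0.0235, -0.0008], 0.68)]
```

View pics/w3.png

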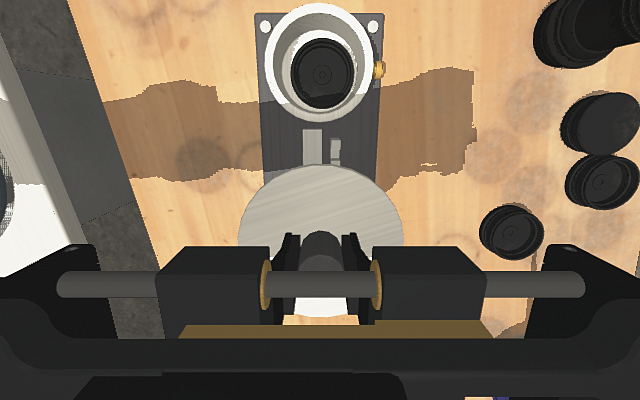

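The pot's rim shows as a bright ring at columns 265–377, rows 2–122, with the brass port at (379,69). The held cover's far edge is at row 164. I'll fit both circles.

```bash
cat > fit.py <<'E'
from h import *
from scipy.optimize import least_squares
def fixfit(P,r,c0): 
    q=least_squares(lambda c:np.hypot(*(P-c).T)-r,c0,loss='soft_l1',f_scale=0.0007); return q.x, np.abs(q.fun).mean()
def W(pts,z): return np.array([ray('wrist',p,z)[:2] for p in pts])
def edge(g,c,th,r0,r1,down=True):
    # strongest radial edge along rays
    out=[]
    for t in th:
        rr=np.arange(r0,r1,0.5); u=c[0]+rr*np.cos(t); v=c[1]+rr*np.sin(t)
        p=cv2.remap(g,u.astype(np.float32)[None],v.astype(np.float32)[None],cv2.INTER_LINEAR)[0].astype(float)
        k=np.argmax(np.abs(np.gradient(p))); out.append((u[k],v[k]))
    return np.array(out)
E
python3 - <<'E'
from fit import *
s=bot.sense(); p=s['position']; im=bot.get_image('wrist'); r=R.from_rotvec(s['orientation'])
g=cv2.GaussianBlur(im,(3,3),0)[:,:,2]
# pot outer rim: blue channel bright vs wood/dark
c=(321,62); o=edge(g,c,np.arange(0.5,6.2,0.05),50,72)
P=W(o,0.065); a=fixfit(P,0.052,P.mean(0)); print('pot',a)
print('free dia',circ('wrist',o[np.abs(np.hypot(*(P-a[0]).T)-.052)<.001],0.065))
o=edge(g,(320,240),np.arange(np.pi*1.15,np.pi*1.85,0.03),65,95)
P=W(o,p[2]-0.007); b=fixfit(P,0.054,p[:2]); print('cover',b, 'off tool',r.inv().apply(np.r_[b[0]-p[:2],0]))
print('move',r.inv().apply(np.r_[a[0]-b[0],0]))
E
```

```text
pot (array([0.52202544, 0.03995227]), np.float64(0.0015589864957349796))
free dia (array([0.52172529, 0.0392343 ]), np.float64(0.10311961725325046))
cover (array([ 0.50489782, -0.08665996]), np.float64(0.0006245347050106599)) off tool [-3.22693411e-03 -1.53123885e-05  3.40059959e-07]
move [ 1.27759221e-01 -1.26190034e-03 -1.37458904e-05]
```

```bash
python3 -m pendant '[{"linear":[0.06,-0.001,0],"turn":[0,0,0],"claw":1},{"linear":[0.15,-0.003,0],"turn":[0,0,0],"claw":1},{"linear":[0.24,-0.006,0],"turn":[0,0,0],"claw":1},{"linear":[0.33,-0.006,0],"turn":[0,0,0],"claw":1},{"linear":[0.4,-0.006,0.05],"turn":[0,0,0],"claw":1},{"linear":[0.425,-0.006,0.12],"turn":[0,0,0],"claw":1},{"linear":[0.425,-0.006,0.2],"turn":[0,0,0],"claw":1},{"linear":[0.425,-0.006,0.27],"turn":[0,0,0],"claw":1},{"linear":[0.425,-0.006,0.31],"turn":[0,0,0],"claw":1},{"linear":[0.425,-0.006,0.33],"turn":[0,0,0],"claw":1},{"linear":[0.425,-0.006,0.33],"turn":[0,0,0],"claw":1},{"linear":[0.425,-0.006,0.33],"turn":[0,0,0],"claw":1}]'
python3 - <<'E'
from h import *
s=bot.sense();print(s['position'],s['ft_force'])
im=bot.get_image('scene')[180:270,260:400]
a=cv2.resize(im,None,fx=4,fy=4,interpolation=cv2.INTER_CUBIC)
cv2.imwrite('pics/s2.png',cv2.cvtColor(a,cv2.COLOR_RGB2BGR))
E
```

```text
time: 8.55
position: [0.5225, 0.043, 0.1017]
orientation: [2.375, 2.055, 0.002]
ft_force: [0.5, 0.3, -2.8]
finger_gap: 0.0255
grip_force: 35.0
[0.52254007 0.04297446 0.10168082] [ 0.49279408  0.33553257 -2.81042766]
```

View pics/s2.png

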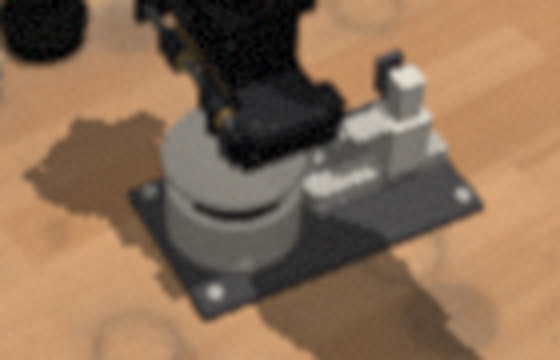

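The cover hangs centred just above the pot, with the pot's mouth still visible as a dark gap at (235,208). I'll lower it gently.

```bash
python3 -m pendant '[{"linear":[0,0,0.015],"turn":[0,0,0],"claw":1},{"linear":[0,0,0.03],"turn":[0,0,0],"claw":1},{"linear":[0,0,0.04],"turn":[0,0,0],"claw":1},{"linear":[0,0,0.045],"turn":[0,0,0],"claw":1},{"linear":[0,0,0.05],"turn":[0,0,0],"claw":1},{"linear":[0,0,0.053],"turn":[0,0,0],"claw":1},{"linear":[0,0,0.056],"turn":[0,0,0],"claw":1},{"linear":[0,0,0.056],"turn":[0,0,0],"claw":1}]'
python3 -m pendant '[{"linear":[0,0,0.003],"turn":[0,0,0],"claw":1},{"linear":[0,0,0.006],"turn":[0,0,0],"claw":1},{"linear":[0,0,0.006],"turn":[0,0,0],"claw":1}]'
```

```text
time: 9.27
position: [0.5218, 0.043, 0.0841]
orientation: [-2.375, -2.056, 0.0]
ft_force: [0.1, -0.2, -1.9]
finger_gap: 0.0251
grip_force: 35.0
time: 9.52
position: [0.5218, 0.0429, 0.0823]
orientation: [-2.376, -2.056, 0.0]
ft_force: [0.3, -0.1, -3.1]
finger_gap: 0.0253
grip_force: 35.0
```

```bash
python3 -m pendant '[{"linear":[0,0,0.003],"turn":[0,0,0],"claw":1},{"linear":[0,0,0.006],"turn":[0,0,0],"claw":1},{"linear":[0,0,0.007],"turn":[0,0,0],"claw":1},{"linear":[0,0,0.007],"turn":[0,0,0],"claw":1}]'
python3 -m pendant '[{"linear":[0,0,0.002],"turn":[0,0,0],"claw":1},{"linear":[0,0,0.004],"turn":[0,0,0],"claw":1},{"linear":[0,0,0.004],"turn":[0,0,0],"claw":1}]'
```

```text
time: 9.85
position: [0.5218, 0.0429, 0.0802]
orientation: [-2.376, -2.056, 0.0]
ft_force: [-0.3, -0.6, -2.6]
finger_gap: 0.0252
grip_force: 35.0
time: 10.1
position: [0.5218, 0.0429, 0.079]
orientation: [-2.376, -2.056, 0.0]
ft_force: [-0.0, 0.7, -2.7]
finger_gap: 0.0255
grip_force: 35.0
```

```bash
python3 -m pendant '[{"linear":[0,0,0.0015],"turn":[0,0,0],"claw":1},{"linear":[0,0,0.003],"turn":[0,0,0],"claw":1},{"linear":[0,0,0.003],"turn":[0,0,0],"claw":1}]'
python3 -m pendant '[{"linear":[0,0,0.001],"turn":[0,0,0],"claw":1},{"linear":[0,0,0.002],"turn":[0,0,0],"claw":1},{"linear":[0,0,0.002],"turn":[0,0,0],"claw":1}]'
```

```text
time: 10.35
position: [0.5219, 0.0429, 0.079]
orientation: [2.375, 2.055, -0.001]
ft_force: [-0.8, -0.7, 4.0]
finger_gap: 0.025
grip_force: 35.0
time: 10.6
position: [0.5218, 0.0429, 0.0789]
orientation: [2.375, 2.055, -0.001]
ft_force: [-4.5, -1.0, 9.9]
finger_gap: 0.0251
grip_force: 35.0
```

Contact came at exactly the seated height (0.079 m). I'll relieve the load, release and rise.

```bash
python3 -m pendant '[{"linear":[0,0,-0.004],"turn":[0,0,0],"claw":1},{"linear":[0,0,-0.004],"turn":[0,0,0],"claw":0.65},{"linear":[0,0,-0.004],"turn":[0,0,0],"claw":0.5},{"linear":[0,0,-0.004],"turn":[0,0,0],"claw":0.3},{"linear":[0,0,-0.004],"turn":[0,0,0],"claw":0},{"linear":[0,0,-0.004],"turn":[0,0,0],"claw":0},{"linear":[0,0,-0.004],"turn":[0,0,0],"claw":0},{"linear":[0,0,-0.004],"turn":[0,0,0],"claw":0}]'
python3 -m pendant '[{"linear":[0,0,-0.05],"turn":[0,0,0],"claw":0},{"linear":[0,0,-0.12],"turn":[0,0,0],"claw":0},{"linear":[0,0,-0.22],"turn":[0,0,0],"claw":0},{"linear":[0,0,-0.32],"turn":[0,0,0],"claw":0},{"linear":[-0.1,0,-0.4],"turn":[0,0,0],"claw":0},{"linear":[-0.2,0,-0.45],"turn":[0,0,0],"claw":0},{"linear":[-0.3,0,-0.45],"turn":[0,0,0],"claw":0},{"linear":[-0.4,0,-0.45],"turn":[0,0,0],"claw":0},{"linear":[-0.5,0,-0.45],"turn":[0,0,0],"claw":0},{"linear":[-0.6,0,-0.45],"turn":[0,0,0],"claw":0},{"linear":[-0.6,0,-0.45],"turn":[0,0,0],"claw":0},{"linear":[-0.6,0,-0.45],"turn":[0,0,0],"claw":0}]'
python3 - <<'E'
from h import *
s=bot.sense();print(s['position'],R.from_rotvec(s['orientation']).as_matrix().round(4).tolist())
save('wrist','w4.png')
pp('wrist',['cover','slide_grip','pot_mouth','test_fixture'])
E
```

```text
time: 11.27
position: [0.5219, 0.043, 0.0788]
orientation: [2.376, 2.056, 0.0]
ft_force: [-0.2, 0.3, -0.0]
finger_gap: 0.0626
grip_force: 0.0
time: 12.27
position: [0.4955, -0.1371, 0.2137]
orientation: [2.38, 2.051, -0.001]
ft_force: [0.7, -0.1, -0.1]
finger_gap: 0.0869
grip_force: 0.0
[ 0.49546983 -0.13714303  0.21368861] [[0.1479, 0.989, -0.0003], [0.989, -0.1479, -0.0003], [-0.0003, -0.0003, -1.0]]
wrist cover [([0.5242, 0.0388, 0.0526], 0.7)]
wrist slide_grip [([0.5006, -0.1017, 0.1052], 0.95)]
wrist pot_mouth []
wrist test_fixture [([0.5135, -0.0226, 0.0007], 0.57)]
```

View pics/w4.png

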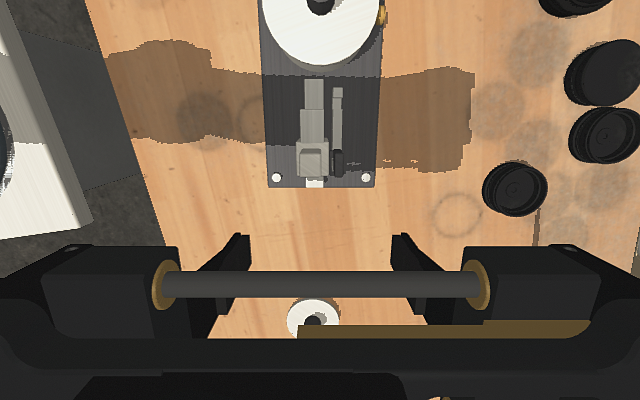

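The cover sits flat on the pot (top of picture). The fixed grip is at columns 297–330 and the tab at 332–344, rows 142–178, so their midpoint is on the camera's centre line. This agrees with the grip point predicted from the pot, (0.501, -0.101).

```bash
python3 -m pendant '[{"linear":[0.06,-0.006,0],"turn":[0,0,0],"claw":0},{"linear":[0.11,-0.01,0.05],"turn":[0,0,0],"claw":0},{"linear":[0.122,-0.012,0.12],"turn":[0,0,0],"claw":0},{"linear":[0.122,-0.012,0.2],"turn":[0,0,0],"claw":0},{"linear":[0.122,-0.012,0.28],"turn":[0,0,0],"claw":0},{"linear":[0.122,-0.012,0.34],"turn":[0,0,0],"claw":0},{"linear":[0.122,-0.012,0.38],"turn":[0,0,0],"claw":0},{"linear":[0.122,-0.012,0.4],"turn":[0,0,0],"claw":0},{"linear":[0.122,-0.012,0.41],"turn":[0,0,0],"claw":0},{"linear":[0.122,-0.012,0.41],"turn":[0,0,0],"claw":0},{"linear":[0.122,-0.012,0.41],"turn":[0,0,0],"claw":0}]' 15
python3 - <<'E'
from h import *
save('wrist','w5.png')
E
```

```text
time: 13.43
position: [0.4984, -0.0981, 0.0915]
orientation: [2.374, 2.056, 0.001]
ft_force: [0.3, -0.3, 0.9]
finger_gap: 0.0874
grip_force: 0.0
```

View pics/w5.png

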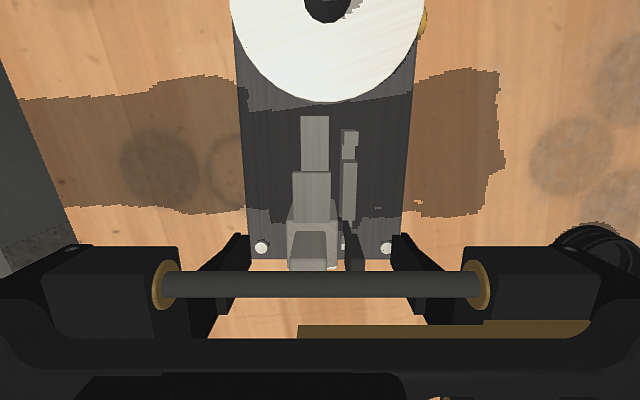

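The pair (columns 287–365) is between the fingers (247 and 392), so I squeeze.

```bash
python3 -m pendant '[{"linear":[0,0,0],"turn":[0,0,0],"claw":0.4},{"linear":[0,0,0],"turn":[0,0,0],"claw":0.4},{"linear":[0,0,0],"turn":[0,0,0],"claw":0.5},{"linear":[0,0,0],"turn":[0,0,0],"claw":0.55},{"linear":[0,0,0],"turn":[0,0,0],"claw":0.6},{"linear":[0,0,0],"turn":[0,0,0],"claw":0.7},{"linear":[0,0,0],"turn":[0,0,0],"claw":0.8},{"linear":[0,0,0],"turn":[0,0,0],"claw":1},{"linear":[0,0,0],"turn":[0,0,0],"claw":1},{"linear":[0,0,0],"turn":[0,0,0],"claw":1},{"linear":[0,0,0],"turn":[0,0,0],"claw":1},{"linear":[0,0,0],"turn":[0,0,0],"claw":1}]' 15
```

```text
time: 14.48
position: [0.4977, -0.0984, 0.091]
orientation: [2.375, 2.056, 0.0]
ft_force: [0.1, -0.9, 0.4]
finger_gap: 0.0322
grip_force: 15.0
```

```bash
python3 -m pendant '[{"linear":[0.01,0,0],"turn":[0,0,0],"claw":1},{"linear":[0.02,0,0],"turn":[0,0,0],"claw":1},{"linear":[0.03,0,0],"turn":[0,0,0],"claw":1},{"linear":[0.04,0,0],"turn":[0,0,0],"claw":1},{"linear":[0.05,0,0],"turn":[0,0,0],"claw":1},{"linear":[0.06,0,0],"turn":[0,0,0],"claw":1},{"linear":[0.06,0,0],"turn":[0,0,0],"claw":1}]'
python3 -m pendant '[{"linear":[0.015,0,0],"turn":[0,0,0],"claw":1},{"linear":[0.03,0,0],"turn":[0,0,0],"claw":1},{"linear":[0.045,0,0],"turn":[0,0,0],"claw":1},{"linear":[0.06,0,0],"turn":[0,0,0],"claw":1},{"linear":[0.075,0,0],"turn":[0,0,0],"claw":1},{"linear":[0.09,0,0],"turn":[0,0,0],"claw":1},{"linear":[0.1,0,0],"turn":[0,0,0],"claw":1},{"linear":[0.11,0,0],"turn":[0,0,0],"claw":1},{"linear":[0.11,0,0],"turn":[0,0,0],"claw":1}]'
```

```text
time: 15.07
position: [0.5006, -0.0795, 0.091]
orientation: [-2.374, -2.057, -0.001]
ft_force: [-0.3, 1.2, 3.6]
finger_gap: 0.0327
grip_force: 15.0
time: 15.82
position: [0.5054, -0.0469, 0.091]
orientation: [-2.375, -2.057, -0.002]
ft_force: [-1.1, 0.7, 5.0]
finger_gap: 0.0322
grip_force: 15.0
```

```bash
python3 -m pendant '[{"linear":[0.006,0,0],"turn":[0,0,0],"claw":1},{"linear":[0.01,0,0],"turn":[0,0,0],"claw":1},{"linear":[0.012,0,0],"turn":[0,0,0],"claw":1},{"linear":[0.012,0,0],"turn":[0,0,0],"claw":1}]'
python3 -m pendant '[{"linear":[0.003,0,0],"turn":[0,0,0],"claw":1},{"linear":[0.006,0,0],"turn":[0,0,0],"claw":1},{"linear":[0.006,0,0],"turn":[0,0,0],"claw":1}]'
```

```text
time: 16.15
position: [0.5057, -0.0443, 0.091]
orientation: [2.375, 2.056, 0.001]
ft_force: [-0.7, -0.7, 5.4]
finger_gap: 0.0321
grip_force: 15.0
time: 16.4
position: [0.5058, -0.044, 0.091]
orientation: [2.375, 2.054, -0.002]
ft_force: [-1.0, -2.5, 5.8]
finger_gap: 0.0317
grip_force: 15.0
```

The slide has travelled 55 mm and met its stop. Release and rise.

```bash
python3 -m pendant '[{"linear":[0,0,0],"turn":[0,0,0],"claw":0.55},{"linear":[0,0,0],"turn":[0,0,0],"claw":0.4},{"linear":[0,0,0],"turn":[0,0,0],"claw":0.2},{"linear":[0,0,0],"turn":[0,0,0],"claw":0},{"linear":[0,0,0],"turn":[0,0,0],"claw":0},{"linear":[0,0,0],"turn":[0,0,0],"claw":0},{"linear":[0,0,0],"turn":[0,0,0],"claw":0},{"linear":[0,0,0],"turn":[0,0,0],"claw":0}]'
python3 -m pendant '[{"linear":[0,0,-0.05],"turn":[0,0,0],"claw":0},{"linear":[0,0,-0.12],"turn":[0,0,0],"claw":0},{"linear":[0,0,-0.22],"turn":[0,0,0],"claw":0},{"linear":[0,0,-0.32],"turn":[0,0,0],"claw":0},{"linear":[-0.1,0,-0.4],"turn":[0,0,0],"claw":0},{"linear":[-0.2,0,-0.45],"turn":[0,0,0],"claw":0},{"linear":[-0.3,0,-0.45],"turn":[0,0,0],"claw":0},{"linear":[-0.3,0,-0.45],"turn":[0,0,0],"claw":0},{"linear":[-0.3,0,-0.45],"turn":[0,0,0],"claw":0}]'
python3 - <<'E'
from h import *
im=bot.get_image('wrist')
cv2.imwrite('pics/w6.png',cv2.cvtColor(cv2.resize(im[0:240,220:420],None,fx=2.5,fy=2.5),cv2.COLOR_RGB2BGR))
pp('wrist',['cover','slide_grip'])
bot.get_image('scene'); pp('scene',['slide_grip','cover','small_cover'])
E
```

```text
time: 17.07
position: [0.5052, -0.0422, 0.0905]
orientation: [-2.374, -2.056, 0.001]
ft_force: [0.4, 0.1, -0.1]
finger_gap: 0.0777
grip_force: 0.0
time: 17.82
position: [0.4922, -0.1334, 0.2258]
orientation: [-2.38, -2.051, 0.001]
ft_force: [-0.1, -0.1, -0.1]
finger_gap: 0.0871
grip_force: 0.0
wrist cover [([0.5201, 0.0419, 0.0558], 0.83)]
wrist slide_grip [([0.5062, -0.0504, 0.1042], 0.72)]
scene slide_grip [([0.5048, -0.048, 0.1029], 0.59)]
scene cover [([0.5221, 0.0375, 0.0584], 0.7)]
scene small_cover [([0.4531, -0.3517, -0.0068], 0.83)]
```

View pics/w6.png

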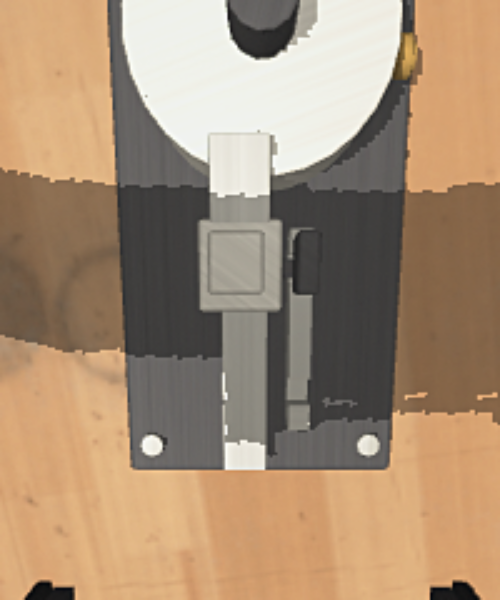

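The tongue lies over the cover's edge at (240,165). To confirm that the tab is out, I'll compare it with the parked picture, where it was out.

Run:
```python
import cv2,numpy as np
a=cv2.imread('pics/w4.png')[130:190,280:360]; b=cv2.imread('pics/w6.png'); b=cv2.resize(b,None,fx=.4,fy=.4,interpolation=cv2.INTER_AREA)[80:140,60:140]
cv2.imwrite('pics/cmp.png',np.hstack([cv2.resize(i,None,fx=5,fy=5,interpolation=cv2.INTER_NEAREST) for i in(a,b)]))
```

```text
(no output)
```

View pics/cmp.png

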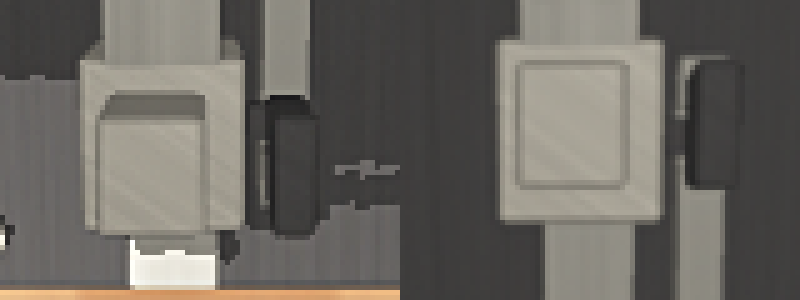

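In both pictures the tab stands equally far from the fixed grip: the pair spans about 220 px in each, and a squeezed tab would be far narrower. It has sprung out and locked, so I hand in.

```bash
python3 -c "
from workcell import bot
print(bot.hand_in())"
```

```text
the job is handed in; nothing more can be done
None
```

The larger cover is seated on the pot, the slide is run to its end stop with its tongue over the cover's edge, and the tab has sprung out and locked; I handed the job in at about 18 s, but no verdict came back.

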